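Open the art chest's drawer and hold its lid at the pointer

ROBOT

A 6-joint arm with a two-finger parallel gripper is mounted at the origin on the work surface. World frame = base frame: x ahead of the robot, y to its left, z up, the work surface at z = 0. Lengths are in m, angles in rad, forces in N, time in s.
With the tool pointing down it reaches from about 0.35 to 0.775 m from the base axis. Payload 5.5 kg.
Tool frame: the origin (TCP) lies midway between the tips of the shut fingers; the grasp point (between the pads) lies 19 mm behind it; z points along the fingers, y is the direction in which the jaws open and shut (so a half turn about z gives the same grasp; the last joint's range is limited). The gripper opens to 85 mm and grips with 20 to 120 N. Pads are 22 mm wide; open, the fingers measure 114 mm over their backs; the gripper's body (76 mm by 85 mm) begins 54 mm behind the grasp point. The pads swing forward as they close: fully open they stand 13 mm farther back than shut.
Start: joints at [-1.436, 0.313, 0.046, 1.304, 0, 1.431], TCP at [0.156, -0.553, 0.231] pointing down, gripper open.
Joint ranges: [-2.76, 2.76], [-0.86, 1.69], [-1.03, 1.26], [-2.2, 2.34], [-1.47, 1.5], [-3.14, 3.14]. Speed limits (rad/s): [2.57, 2.57, 3.14, 3.14, 3.14, 3.14].

INTERFACE

Orientations are given as a unit quaternion [w, x, y, z].
In Python, from workcell import env gives the robot as it stands.
- The arm moves only by the shell command python3 -m pendant 'ROWS' [FORCE]. ROWS is JSON, a list of rows, each a list of 3 entries, a list of its own where there are three numbers: the shift along the tool's x, y, z each as a share of 20 mm, from -1 to 1, then the turn about the tool's z as a share of 6 degrees, from -1 to 1, then the closure, from -1 (fully open) to 1 (shut). In form: [[[tx, ty, tz], turn, claw], ...]. A call has 1 to 12 rows; each row shifts and turns the commanded pose from where the row before left it, along the tool's axes as they then stand; what a row does not reach is not made up. A row lasts 1/8 s, in which the tool goes at most 62.5 mm and 10.7 degrees, less where a joint would pass 70% of its speed; a pose out of reach is approached as far as the arm can. A call with a number of a shift or a turn outside -1 to 1 is refused whole. A call with a gripper value outside its range is refused whole. The fingers move at their own pace and stop on an object; FORCE is the grip in N (left out, the last holds). Time passes only in rows, so rows that do not move let the fingers close. It gives the time, the measured TCP pose, the force and the opening at its end, in the units of the state.
- env.get_state(): the state, without advancing time (a new reading comes with each control period).
- env.read_camera(name): name is "scene" or "top" or "wrist"; returns a dict with "color" (400x640x3 uint8, blue, green, red), "mtx" (3x3 intrinsics, pixels), "k1" (the pictures are not rectified: a ray, as slopes to the right and down, at radius r is drawn at 1 + k1 r^2 times it, then the intrinsics apply), "view" (4x4, takes a point from world to camera coordinates). Camera axes: x right, y down, z forward; pixel columns grow to the right and rows downward; lengths in m; the calibration is good to about 2 mm. A picture is of the moment at which its call begins. There is no depth.
- env.hand_in(): hands the job in, once; it reports no verdict.
Trained networks look in the newest picture that a camera, given by its name, has taken for a name from the list of things; names that differ only in an ending like _2 or _b are one class to them, and where a whole thing is asked for, a point or a joint stands for the part that bears it (a point fixed in the world has none). Each returns a list of dicts, best first, with "p" (0 to 1); they miss things now and then, are a little off and sometimes report something else, mostly with a low value. They report only what shows in the picture. A call takes as long as a camera call. They do not tell look-alikes from the thing itself.
- env.boxes_of(camera, thing): "location" ([column, row] in pixels, amid what is visible of it).
- env.cut_out(camera, thing): "region" (400x640 bool, what is visible of it) and "location" ([column, row] in pixels, amid what is visible of it).
The state is a dict: "clock": time; "joint_pos": joint angles; "qvel": joint speeds; "tau": joint torques, N m; "tcp_pos": TCP position; "orientation": TCP orientation; "wrist_force": force on the tool from outside, world axes, zero at the start; "ft_torque": the same for the moment, N m; "finger_gap": finger opening in m.
Only numpy, scipy, OpenCV 4.12 (cv2) and the standard library are available. Lean on these libraries where they do the work, as an engineer would, in place of code of your own. Each camera call takes 0.05 s, during which the arm holds its last target.

TASK

I want to prop up the lid of this wooden art chest: first, with the lid still shut, pull the blue drawer fully open by its bar handle so that I can reach the white prop stick lying in it, and leave the drawer open. Then raise the chest's lid by its bar handle until it lies in line with the red pointer beside it, and finish while still holding the lid there in the fingers, so that I can fit the prop. Do not disturb the pointer, the marker tin or the blue cutters, and leave the prop stick in the drawer.

Things in the scene. Friction and masses are not known exactly. Their poses are not given: they have to be found in the camera images.
- chest: Brown wooden art chest, fixed to the table: 220 (x) by 280 (y) by 105 mm high, with a lid on top (lid's upper face at 114 mm). Origin at the centre of its underside on the table; x points from its drawer front to its back (the hinge side), so the drawer front is its -x face, 110 mm from the origin; z up. It stands at a different place and yaw each time. A white arc with ticks stands on its +y side, y = 150 mm, up to 280 mm above the table.
- drawer (a joint): How far the blue-fronted drawer is pulled out along the chest's -x, in m: 0 shut, 0.080 fully open at its stop; may start up to 0.02 open. Stays where it is left; pulling takes about 2 to 4 N.
- drawer_handle (a point): Middle of the drawer's steel bar handle: round bar 11 mm thick, 100 mm long along the chest's y, 45 mm in front of the drawer front and 50 mm to the chest's -y side of its middle (34 or more mm of free room behind it, held by two 8 mm arms that slope up to it from the drawer front, 45 mm either side of the middle), 97 mm above the table (17 mm below the top of the closed lid). Moves with the drawer. Axes as the chest's.
- drawer_in (a point): Centre of the drawer's inner floor (inside 180 by 230 mm, walls 50 mm high); moves with the drawer. Axes as the chest's.
- lid (a joint): Angle of the lid in rad: 0 shut, growing as its front edge (the chest's -x side) rises; stop at 1.3. Hinged at the back. Hangs freely: it falls shut if let go. Lid about 0.3 to 0.6 kg, so 2 to 5 N lift at its handle.
- lid_panel: The lid: white-painted wooden panel with painted dots, 215 by 280 by 8 mm, with its handle. Origin on the hinge axis; x points from its front edge to the hinge (level when shut), y along the hinge, z out of its upper face.
- lid_hinge (a point): Point on the lid's hinge axis, half-way along it: 105 mm behind the chest's origin, 108 mm above the table. The axis runs along the chest's y.
- lid_handle (a point): Middle of the lid's steel bar handle: round bar 11 mm thick, 100 mm long along the chest's y, its axis 34 mm above the lid's upper face (28 mm of free room under it), held by two 8 mm posts 45 mm either side of the middle; in the lid's frame at x = -175 mm, y = +65 mm, z = 40 mm from the middle of the hinge axis. Turns with the lid, so axes as the lid's.
- pointer (a joint): Angle in rad at which the red pointer is set, measured as the lid's angle about the same hinge axis: the lid is in line with the pointer when both values are equal. Differs each time, 0.45 to 0.80; stays unless pushed.
- pointer_tip (a point): Ball (20 mm) at the tip of the red pointer, a flat arm 205 mm long from the hinge axis, 160 mm to the chest's +y side of its middle. x points from the tip to the hinge axis, y along the hinge.
- prop_center (a point): Centre of the white plastic prop stick, 168 mm long along y, 20 mm thick, lying loose in the drawer.
- prop: The same prop stick; origin under its centre.
- tin_center (a point): Aluminium tin with markers, 72 mm wide, 145 mm high to the marker tops, standing loose beside the chest; this point is on its axis, 50 mm up.
- marker_tin: The same tin; origin at the centre of its underside.
- cutters_center (a point): Blue-handled side cutters lying beside the chest, 150 by 66 by 14 mm; the point is near the middle, 7 mm up.
- cutters: The same cutters; origin under that point.
Not all that is in view belongs to the job. There is more than one size of the marker_tin; the job needs the middle-sized. Of the things that look like the cutters, take the one that is farthest to the robot's left at the start.

How it is judged:
On the way, in this order (a step that is already met when the one before it is completed fails the run):
1. the drawer is pulled fully open while the lid is still shut (value of joint drawer above 0.07 m and value of joint lid below 0.15 rad), for 0.2 s.
2. the fingers hold the lid in line with the pointer (angle between the x axis of lid_panel and the x axis of pointer_tip, either way round below 0.06 rad and value of joint lid above 0.3 rad and contact force between the fingers and lid_panel above 0.5 N), for 0.2 s.
At the end, for the whole second after the job is handed in: The lid lies within 0.06 rad (3.4 degrees) of the pointer's angle, still, carried by the fingers (over 0.5 N) and by no loose thing; the drawer is still open by at least 65 of its 80 mm, with the prop stick lying in it (all of step 2 and velocity of joint lid between -0.1 and 0.1 rad/s and value of joint drawer above 0.065 m and distance between prop_center and drawer_in below 0.11 m and z of prop_center in the frame of drawer_in below 0.035 m and contact force between each of the fingers, lid_panel and prop below 0.2 N and contact force between lid_panel and cutters below 0.2 N and contact force between lid_panel and marker_tin below 0.2 N); the arm keeps its last pose, push and grip.
It fails at once if something is disturbed: marker tin moved more than 25 mm (distance of tin_center from where it was at the start of the episode above 0.025 m).
It fails at once if something is disturbed: side cutters moved more than 25 mm (distance of cutters_center from where it was at the start of the episode above 0.025 m).
It fails at once if the pointer is moved more than 8 mm at its tip (distance of pointer_tip from where it was at the start of the episode above 0.008 m).
It also fails if it takes over 45 s, if anything falls off the work surface, if the arm or the gripper's body presses on something with over 40 N, if the wrist force passes 120 N, or if a joint passes its speed limit or range.

## Working session

There is one attempt and no reset: what is moved stays moved. The work goes in short steps, Python scripts to look and compute and a shell command to move; the robot and the scene stay as the last step left them, time stands still between calls to the robot, and variables do not carry over. Pictures are saved under pics/ and viewed, and the job is handed in when it is done.

```bash
mkdir -p pics; ls; python3 - <<'E'
from workcell import env
import cv2,numpy as np
s=env.get_state()
for k,v in s.items(): print(k,np.round(v,3) if not isinstance(v,str) else v)
for c in ["scene","top","wrist"]:
    r=env.read_camera(c); cv2.imwrite(f"pics/{c}0.png",r["color"]); print(c,np.round(r["mtx"],1).tolist(),r["k1"],np.round(r["view"],3).tolist())
    for t in ["chest","drawer_handle","lid_handle","pointer_tip","prop","marker_tin","cutters","lid_panel"]:
        print(t,[(np.round(d["location"]).tolist(),round(d["p"],2)) for d in env.boxes_of(c,t)])
E
```

```text
pics
clock 0.0
joint_pos [-1.436  0.314  0.045  1.304 -0.     1.431]
qvel [ 0.     0.001 -0.     0.     0.     0.001]
tau [-1.0000e-03 -4.8063e+01  2.9853e+01  1.9000e-02 -0.0000e+00  0.0000e+00]
tcp_pos [ 0.156 -0.553  0.23 ]
orientation [-0.001  0.991  0.137 -0.   ]
wrist_force [ 0.297 -0.788 -0.401]
ft_torque [-0.052  0.02  -0.027]
finger_gap 0.086
scene [[464.9, 0.0, 325.0], [0.0, 464.9, 198.9], [0.0, 0.0, 1.0]] 0.029753941225900565 [[0.678, 0.735, -0.003, -0.469], [0.427, -0.397, -0.812, -0.179], [-0.598, 0.549, -0.584, 1.624], [0.0, 0.0, 0.0, 1.0]]
chest [([337.0, 218.0], 0.66)]
drawer_handle [([290.0, 181.0], 0.66)]
lid_handle [([335.0, 205.0], 0.64)]
pointer_tip [([397.0, 170.0], 0.78)]
prop []
marker_tin [([380.0, 140.0], 0.97), ([412.0, 162.0], 0.77), ([399.0, 176.0], 0.69), ([390.0, 158.0], 0.67)]
cutters [([178.0, 286.0], 0.69), ([228.0, 243.0], 0.57)]
lid_panel [([335.0, 205.0], 0.62), ([396.0, 168.0], 0.17)]
top [[517.2, 0.0, 315.0], [0.0, 517.2, 199.6], [0.0, 0.0, 1.0]] -0.13675272410360717 [[0.043, -0.999, 0.003, 0.001], [-0.978, -0.042, -0.204, 0.679], [0.204, 0.006, -0.979, 1.299], [0.0, 0.0, 0.0, 1.0]]
chest [([311.0, 195.0], 0.96), ([313.0, 195.0], 0.47)]
drawer_handle [([305.0, 240.0], 0.84)]
lid_handle [([315.0, 193.0], 0.55)]
pointer_tip [([244.0, 176.0], 0.51), ([308.0, 193.0], 0.23)]
prop []
marker_tin [([222.0, 198.0], 0.73), ([182.0, 209.0], 0.7)]
cutters [([395.0, 269.0], 0.84), ([454.0, 245.0], 0.84)]
lid_panel [([313.0, 195.0], 0.86)]
wrist [[295.4, 0.0, 319.4], [0.0, 295.4, 198.5], [0.0, 0.0, 1.0]] 0.008147444760385843 [[0.271, -0.963, -0.0, -0.575], [-0.92, -0.259, 0.295, -0.039], [-0.284, -0.08, -0.955, 0.379], [0.0, 0.0, 0.0, 1.0]]
chest []
drawer_handle []
lid_handle []
pointer_tip []
prop []
marker_tin []
cutters []
lid_panel []
```

View pics/top0.png

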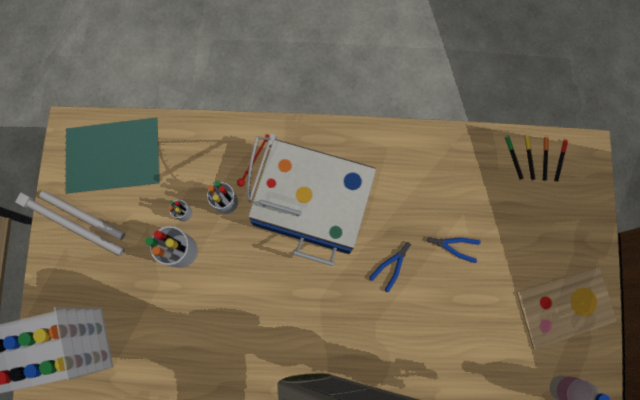

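View pics/scene0.png

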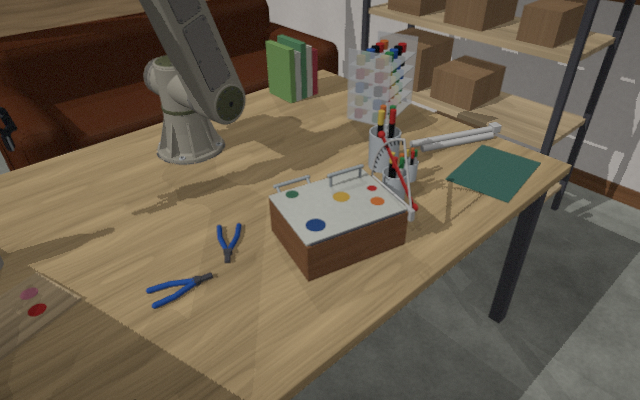

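```bash
python3 - <<'E'
import cv2
a=cv2.imread('pics/top0.png')[120:280,200:400]; cv2.imwrite('pics/top0z.png',cv2.resize(a,None,fx=4,fy=3.75,interpolation=cv2.INTER_CUBIC)[:600])
a=cv2.imread('pics/scene0.png')[120:280,250:450]; cv2.imwrite('pics/scene0z.png',cv2.resize(a,None,fx=4,fy=3.75,interpolation=cv2.INTER_CUBIC)[:600])
E
```

```text
(no output)
```

View pics/top0z.png

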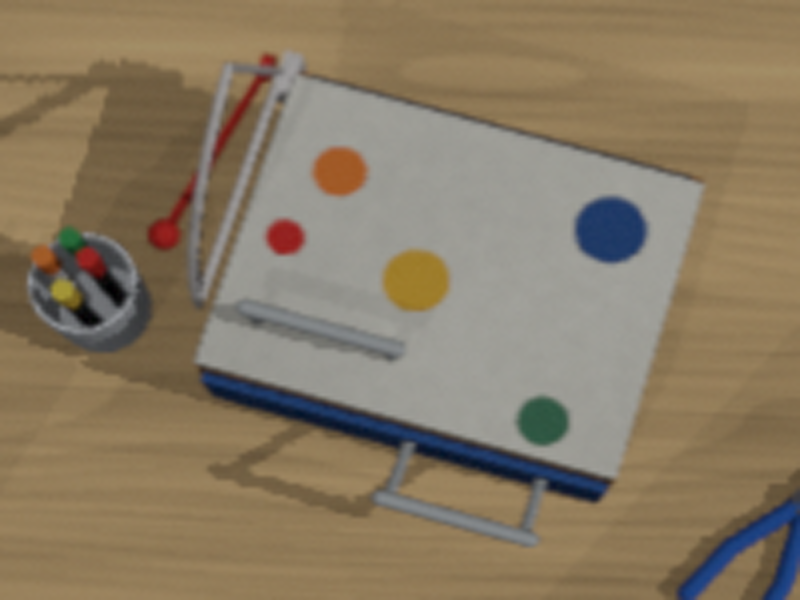

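View pics/scene0z.png

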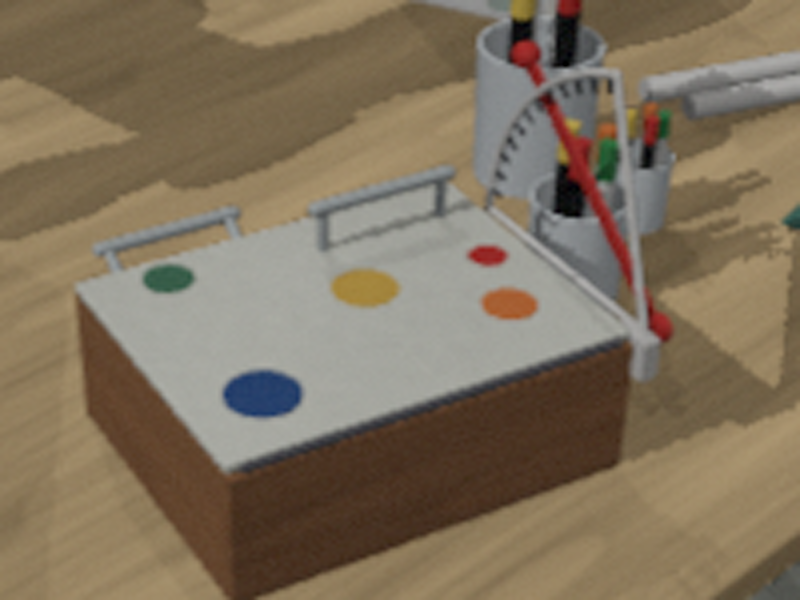

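```bash
cat > h.py <<'E'
import numpy as np,cv2
from workcell import env
def proj(cam,P):
    K,k1,V=np.array(cam["mtx"]),cam["k1"],np.array(cam["view"])
    p=np.c_[P,np.ones(len(P))]@V.T
    r=p[:,:2]/p[:,2:3]; r=r*(1+k1*(r**2).sum(1,keepdims=True))
    return r*[K[0,0],K[1,1]]+[K[0,2],K[1,2]]
def rz(a): return np.array([[np.cos(a),-np.sin(a),0],[np.sin(a),np.cos(a),0],[0,0,1]])
def c2w(ch,P): return np.asarray(P,float)@rz(ch[2]).T+[ch[0],ch[1],0]
def lidpt(th,p): # lid frame -> chest
    x,y,z=p; c,s=np.cos(th),np.sin(th)
    return [0.105+x*c+z*s, y, .108-x*s+z*c]
E
cat > fit.py <<'E'
from h import *
from scipy.optimize import least_squares
cams={c:env.read_camera(c) for c in("top","scene")}
off={"top":(200,120),"scene":(250,120)}
obs=[("top",302,72,"BL"),("top",703,180,"BR"),("top",612,480,"FR"),("top",197,363,"FL"),("top",321,327,"LH"),("top",457,518,"DH"),("top",164,234,"PT"),
("scene",232,468,"BR"),("scene",630,340,"BL"),("scene",78,285,"FR"),("scene",382,192,"LH"),("scene",167,231,"DH"),("scene",525,53,"PT")]
def pts(p):
    d,a=p[3],p[4]
    return {"BL":[.105,.14,.114],"BR":[.105,-.14,.114],"FR":[-.11,-.14,.114],"FL":[-.11,.14,.114],
    "LH":lidpt(0,[-.175,.065,.040]),"DH":[-.155-d,-.05,.097],"PT":[.105-.205*np.cos(a),.16,.108+.205*np.sin(a)]}
def f(p):
    q=pts(p); r=[]
    for c,u,v,n in obs:
        r.append(proj(cams[c],c2w(p,[q[n]]))[0]-[off[c][0]+u/4,off[c][1]+v/3.75])
    return np.ravel(r)
s=least_squares(f,[.6,0,-.25,.0,.6],loss='soft_l1')
print(np.round(s.x,4)); print(np.round(f(s.x).reshape(-1,2),1).tolist())
for k,v in pts(s.x).items(): print(k,np.round(c2w(s.x,[v])[0],3))
np.save('ch.npy',s.x)
E
python3 fit.py
```

```text
[ 0.6923  0.0373 -0.244   0.008   0.686 ]
[[-2.6, -0.5], [-0.1, -0.1], [0.5, -1.0], [-1.6, -0.9], [-0.7, -0.4], [-1.0, -0.4], [-0.6, -0.8], [-2.9, 0.1], [-0.6, -2.3], [-2.3, -0.0], [-0.9, 0.0], [-1.2, 0.4], [-0.7, 0.7]]
BL [0.828 0.148 0.114]
BR [ 0.76  -0.124  0.114]
FR [ 0.552 -0.072  0.114]
FL [0.619 0.2   0.114]
LH [0.64  0.117 0.148]
DH [0.522 0.028 0.097]
PT [0.679 0.206 0.238]
```

```bash
python3 -m pendant '[[[0,0,0],-1,0],[[0,0,0],-1,0],[[0,0,0],-1,0],[[0,0,0],-1,0],[[0,0,0],-1,0],[[0,0,0],-1,0],[[0,0,0],-1,0],[[0,0,0],-1,0],[[0,0,0],-1,0],[[0,0,0],-1,0],[[0,0,0],-0.05,0]]'
cat > to.py <<'E'
import sys
from h import *
from scipy.spatial.transform import Rotation as R
s=env.get_state(); q=np.array(s["orientation"]); r=R.from_quat(q[[1,2,3,0]])
M=r.as_matrix(); ch=np.load('ch.npy')
def shift(t): return np.round(M.T@(np.array(t)-s["tcp_pos"])/.02,2)
print("t",s["clock"],"tcp",np.round(s["tcp_pos"],4),"gap",round(s["finger_gap"],4),"F",np.round(s["wrist_force"],1))
print("ψ of x",np.round(np.degrees(np.arctan2(M[1,0],M[0,0])),2),"want",np.round(90+np.degrees(ch[2]),2),"tilt",np.round(M[:,2],3), "q",np.round(s["joint_pos"],3))
E
python3 - <<'E'
from to import *
print(shift(c2w(ch,[[-.163,-.05,.2]])[0]))
E
```

```text
clock: 2.82
tcp_pos: [0.156, -0.5535, 0.2313]
orientation: [0.0, 0.788, 0.616, -0.0]
wrist_force: [0.2, -0.5, 0.3]
finger_gap: 0.0428
t 2.825 tcp [ 0.156  -0.5535  0.2313] gap 0.0428 F [ 0.2 -0.5  0.3]
ψ of x 75.99 want 76.02 tilt [-0. -0. -1.] q [-1.436  0.313  0.046  1.304 -0.     0.38 ]
[32.65 10.72  1.56]
```

```bash
python3 -m pendant '[[[1,0.33,0],0,0],[[1,0.33,0],0,0],[[1,0.33,0],0,0],[[1,0.33,0],0,0],[[1,0.33,0],0,0],[[1,0.33,0],0,0],[[1,0.33,0],0,0],[[1,0.33,0],0,0],[[1,0.33,0],0,0],[[1,0.33,0],0,0],[[1,0.33,0],0,0],[[1,0.33,0],0,0]]' >/dev/null
python3 -m pendant '[[[1,0.33,0],0,0],[[1,0.33,0],0,0],[[1,0.33,0],0,0],[[1,0.33,0],0,0],[[1,0.33,0],0,0],[[1,0.33,0],0,0],[[1,0.33,0],0,0],[[1,0.33,0],0,0],[[1,0.33,0],0,0],[[1,0.33,0],0,0],[[1,0.33,0],0,0],[[1,0.33,0],0,0]]' >/dev/null
python3 -m pendant '[[[1,0.33,0],0,0],[[1,0.33,0],0,0],[[1,0.33,0],0,0],[[1,0.33,0.5],0,0],[[1,0.33,0.5],0,0],[[1,0.33,0.5],0,0],[[1,0.33,0],0,0],[[1,0.33,0],0,0],[[0.65,0.08,0],0,0],[[0,0,0],0,0]]'
python3 - <<'E'
from to import *
print(shift(c2w(ch,[[-.163,-.05,.078]])[0]))
c=env.read_camera("wrist");im=c["color"].copy()
d=env.boxes_of("wrist","drawer_handle");print([(np.round(x["location"]),round(x["p"],2)) for x in d])
for e in (-.05,0,.05):
    p=proj(c,c2w(ch,[[-.155-ch[3],-.05+e,.097]]))[0]; print(p); cv2.circle(im,tuple(int(v) for v in p),4,(0,0,255),1)
cv2.imwrite('pics/w1.png',im)
c=env.read_camera("scene");cv2.imwrite('pics/s1.png',c["color"])
E
```

```text
clock: 7.08
tcp_pos: [0.5199, 0.0299, 0.2012]
orientation: [-0.0, 0.787, 0.617, -0.0]
wrist_force: [0.7, -0.6, -0.5]
finger_gap: 0.0427
t 7.075 tcp [0.5199 0.0299 0.2012] gap 0.0427 F [ 0.7 -0.6 -0.5]
ψ of x 76.13 want 76.02 tilt [-0. -0. -1.] q [-0.097  0.22  -0.153  1.198 -0.     1.716]
[-0.05  0.13  6.16]
[(array([369., 144.]), 0.88)]
[322.51766772 249.79334938]
[322.80047174 198.02346721]
[323.11962751 139.97023031]
```

View pics/w1.png

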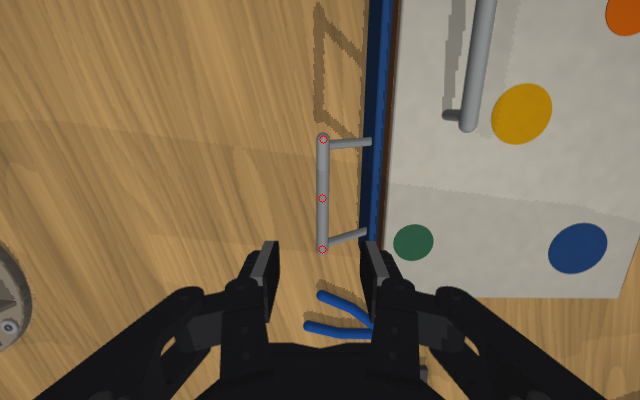

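View pics/s1.png

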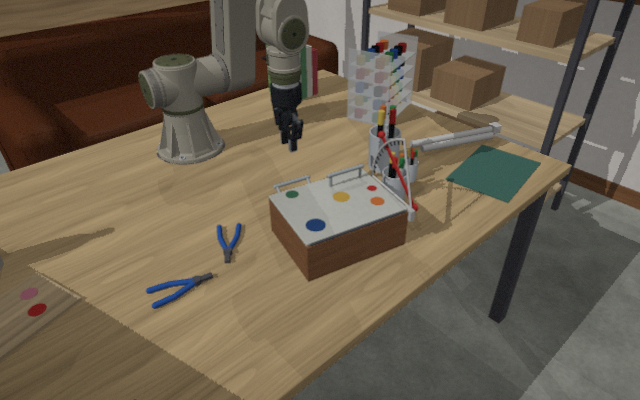

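```bash
python3 -m pendant '[[[0,0.13,1],0,0],[[0,0,1],0,0],[[0,0,1],0,0],[[0,0,1],0,0],[[0,0,1],0,0],[[0,0,1],0,0],[[0,0,0.1],0,0],[[0,0,0],0,1],[[0,0,0],0,1],[[0,0,0],0,1],[[0,0,0],0,1]]' 40
python3 - <<'E'
from to import *
print(shift(c2w(ch,[[-.163,-.05,.078]])[0]))
c=env.read_camera("wrist");cv2.imwrite('pics/w2.png',c["color"])
E
```

```text
clock: 8.6
tcp_pos: [0.5231, 0.028, 0.0803]
orientation: [0.001, 0.788, 0.616, 0.0]
wrist_force: [-1.4, -0.8, 5.9]
finger_gap: 0.0096
t 8.6 tcp [0.5231 0.028  0.0803] gap 0.0096 F [-1.4 -0.8  5.9]
ψ of x 76.04 want 76.02 tilt [ 0.002 -0.001 -1.   ] q [-9.900e-02  3.110e-01 -3.450e-01  9.130e-01 -1.000e-03  1.715e+00]
[-0.   -0.05  0.11]
```

View pics/w2.png

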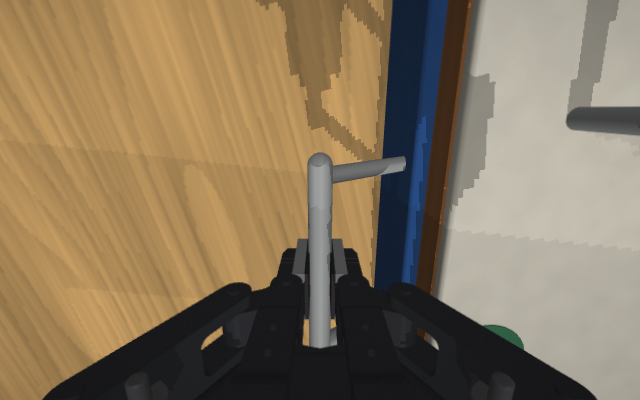

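```bash
python3 -m pendant '[[[0,-0.5,0],0,1],[[0,-0.5,0],0,1],[[0,-0.5,0],0,1],[[0,-0.5,0],0,1],[[0,-0.5,0],0,1],[[0,-0.5,0],0,1],[[0,-0.4,0],0,1],[[0,-0.15,0],0,1],[[0,-0.1,0],0,1],[[0,0,0],0,1]]'
python3 - <<'E'
from to import *
print(shift(c2w(ch,[[-.235,-.05,.078]])[0]))
E
```

```text
clock: 9.9
tcp_pos: [0.4521, 0.0459, 0.0802]
orientation: [0.001, 0.788, 0.616, 0.001]
wrist_force: [-0.1, -1.9, 6.9]
finger_gap: 0.0092
t 9.9 tcp [0.4521 0.0459 0.0802] gap 0.0092 F [-0.1 -1.9  6.9]
ψ of x 76.05 want 76.02 tilt [ 0.002 -0.001 -1.   ] q [-0.076  0.189 -0.512  0.868 -0.     1.739]
[-0.01  0.01  0.11]
```

```bash
python3 -m pendant '[[[0,-0.15,0],0,1],[[0,-0.1,0],0,1],[[0,0,0],0,1],[[0,0,0],0,1]]'

```

```text
clock: 10.4
tcp_pos: [0.4515, 0.046, 0.0804]
orientation: [0.004, 0.788, 0.616, 0.003]
wrist_force: [10.8, -5.2, -4.4]
finger_gap: 0.0097
```

```bash
python3 -m pendant '[[[0,0.25,0],0,-0.2],[[0,0,0],0,-0.2],[[0,0,0],0,-0.2],[[0,0,0],0,-0.2],[[0,0,-1],0,-0.2],[[0,0,-1],0,-0.2],[[0,0,-1],0,-0.2],[[0,0,-1],0,-0.2],[[0,0,-1],0,-0.2],[[0,0,-1],0,-0.2],[[0,0,0],0,-0.2]]'
python3 - <<'E'
from to import *
print(shift(c2w(ch,[[-.07,.065,.2]])[0]))
for n in("scene","top"):
    c=env.read_camera(n);a=c["color"][120:280,(200 if n=="top" else 250):][:,:200]; cv2.imwrite(f'pics/{n}3.png',cv2.resize(a,None,fx=3.75,fy=3.75,interpolation=cv2.INTER_CUBIC))
E
```

```text
clock: 11.78
tcp_pos: [0.4526, 0.0459, 0.2005]
orientation: [0.001, 0.788, 0.616, 0.001]
wrist_force: [-0.0, -0.4, -0.1]
finger_gap: 0.0513
t 11.775 tcp [0.4526 0.0459 0.2005] gap 0.0513 F [-0.  -0.4 -0.1]
ψ of x 76.05 want 76.02 tilt [ 0.003 -0.    -1.   ] q [-0.076  0.092 -0.308  1.168 -0.     1.739]
[5.73 8.24 0.05]
```

View pics/top3.png

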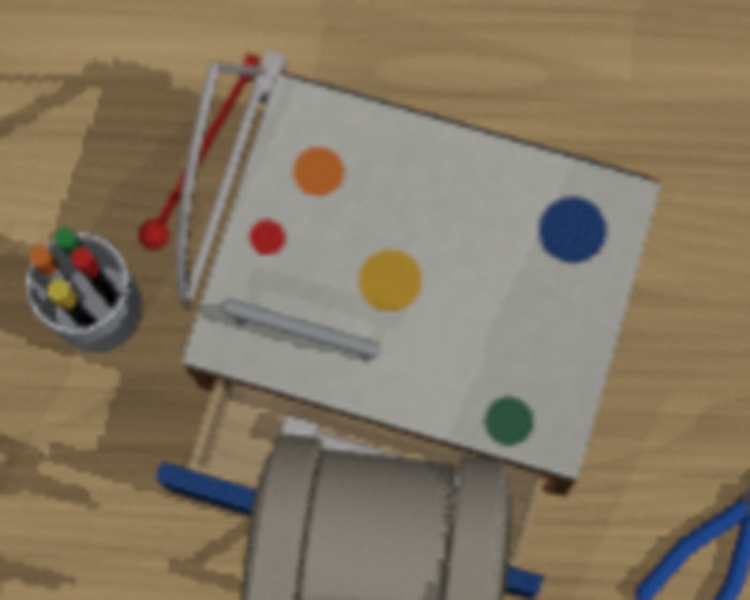

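View pics/scene3.png

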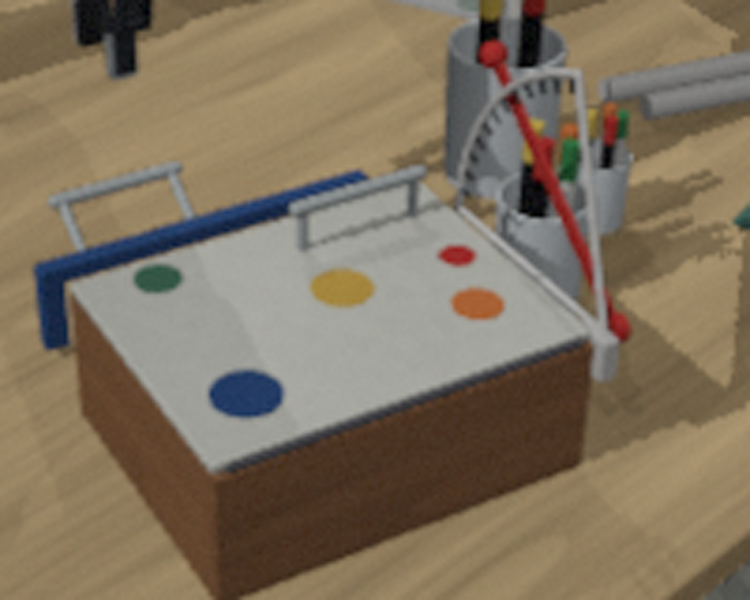

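```bash
python3 -m pendant '[[[0.58,0.9,0],0,-0.2],[[0.58,0.9,0],0,-0.2],[[0.58,0.9,0],0,-0.2],[[0.58,0.9,0],0,-0.2],[[0.58,0.9,0],0,-0.2],[[0.58,0.9,0],0,-0.2],[[0.58,0.9,0],0,-0.2],[[0.58,0.9,0],0,-0.2],[[0.58,0.9,0],0,-0.2],[[0,0.14,0],0,-0.2],[[0,0,0],0,-0.2]]'
python3 - <<'E'
from to import *
print(shift(c2w(ch,[[-.07,.055,.132]])[0]))
c=env.read_camera("wrist");im=c["color"].copy()
d=env.boxes_of("wrist","lid_handle");print([(np.round(x["location"]),round(x["p"],2)) for x in d])
for e in (-.05,0,.05):
    p=proj(c,c2w(ch,[[-.07,.065+e,.148]]))[0]; print(p); cv2.circle(im,tuple(int(v) for v in p),4,(0,0,255),1)
cv2.imwrite('pics/w4.png',im)
E
```

```text
clock: 13.25
tcp_pos: [0.6359, 0.1073, 0.198]
orientation: [-0.001, 0.788, 0.616, -0.001]
wrist_force: [-0.4, -0.8, -0.5]
finger_gap: 0.0515
t 13.25 tcp [0.6359 0.1073 0.198 ] gap 0.0515 F [-0.4 -0.8 -0.5]
ψ of x 76.04 want 76.02 tilt [-0.002 -0.    -1.   ] q [ 0.043  0.464  0.187  1.297 -0.     1.857]
[0.04 0.09 3.3 ]
[(array([397., 197.]), 0.63)]
[322.33595978 269.09321756]
[322.56340488 204.63684304]
[322.82967164 130.05465741]
```

View pics/w4.png

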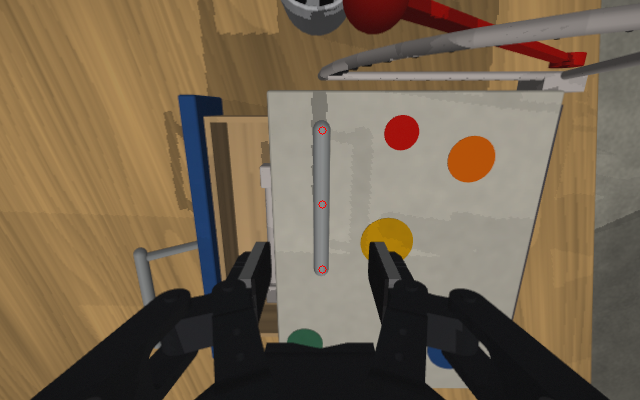

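```bash
python3 -m pendant '[[[0,0.09,0.8],0,-0.2],[[0,0,0.9],0,-0.2],[[0,0,0.9],0,-0.2],[[0,0,0.7],0,-0.2],[[0,0,0],0,1],[[0,0,0],0,1],[[0,0,0],0,1],[[0,0,0],0,1],[[0,0,0],0,1]]' 40
python3 - <<'E'
from to import *
print(shift(c2w(ch,[[-.07,.055,.132]])[0]))
# per-step path for handle from 0 to .7 rad in tool units
g=env.get_state()
prev=None
for k,th in enumerate(np.linspace(0,.72,13)):
    x,y,z=lidpt(th,[-.175,.065,.04])
    if prev is not None: print(round(th,3),"dy",round((x-prev[0])/.02,2),"dz",round(-(z-prev[1])/.02,2))
    prev=(x,z)
E
```

```text
clock: 14.48
tcp_pos: [0.637, 0.1075, 0.1338]
orientation: [-0.001, 0.788, 0.616, -0.001]
wrist_force: [-5.2, 2.3, 0.7]
finger_gap: 0.0095
t 14.475 tcp [0.637  0.1075 0.1338] gap 0.0095 F [-5.2  2.3  0.7]
ψ of x 76.06 want 76.02 tilt [-0.003  0.001 -1.   ] q [4.300e-02 4.930e-01 7.500e-02 1.155e+00 1.000e-03 1.857e+00]
[0.02 0.03 0.09]
0.06 dy 0.14 dz -0.52
0.12 dy 0.17 dz -0.51
0.18 dy 0.2 dz -0.5
0.24 dy 0.23 dz -0.49
0.3 dy 0.26 dz -0.47
0.36 dy 0.28 dz -0.46
0.42 dy 0.31 dz -0.44
0.48 dy 0.34 dz -0.42
0.54 dy 0.36 dz -0.4
0.6 dy 0.38 dz -0.38
0.66 dy 0.41 dz -0.35
0.72 dy 0.43 dz -0.33
```

Lift to 0.48 first, then check.

```bash
python3 -m pendant '[[[0,0.14,-0.52],0,1],[[0,0.17,-0.51],0,1],[[0,0.2,-0.5],0,1],[[0,0.23,-0.49],0,1],[[0,0.26,-0.47],0,1],[[0,0.28,-0.46],0,1],[[0,0.31,-0.44],0,1],[[0,0.34,-0.42],0,1],[[0,0,0],0,1],[[0,0,0],0,1]]'
python3 - <<'E'
from to import *
from scipy.optimize import least_squares
# tcp in chest frame -> handle
p=(np.array(s["tcp_pos"])-[ch[0],ch[1],0])@rz(ch[2]); print("chest",p)
x,z=p[0]-.105,p[2]+.0155-.108   # grasp ~15.5 above tcp from closure height
print("lid est",np.pi-np.arctan2(z,x)-np.arctan2(.04,.175))
for n in("scene","top"):
    c=env.read_camera(n);a=c["color"][100:260,(200 if n=="top" else 250):][:,:200]; cv2.imwrite(f'pics/{n}5.png',cv2.resize(a,None,fx=3.75,fy=3.75,interpolation=cv2.INTER_CUBIC))
E
```

```text
clock: 15.72
tcp_pos: [0.6732, 0.0984, 0.2113]
orientation: [-0.002, 0.788, 0.616, -0.001]
wrist_force: [-12.4, 2.1, 4.3]
finger_gap: 0.0094
t 15.725 tcp [0.6732 0.0984 0.2113] gap 0.0094 F [-12.4   2.1   4.3]
ψ of x 76.08 want 76.02 tilt [-0.004  0.001 -1.   ] q [2.700e-02 5.370e-01 3.370e-01 1.375e+00 1.000e-03 1.841e+00]
chest [-0.03328999  0.05464854  0.21125218]
lid est 0.48482275379929984
```

View pics/scene5.png

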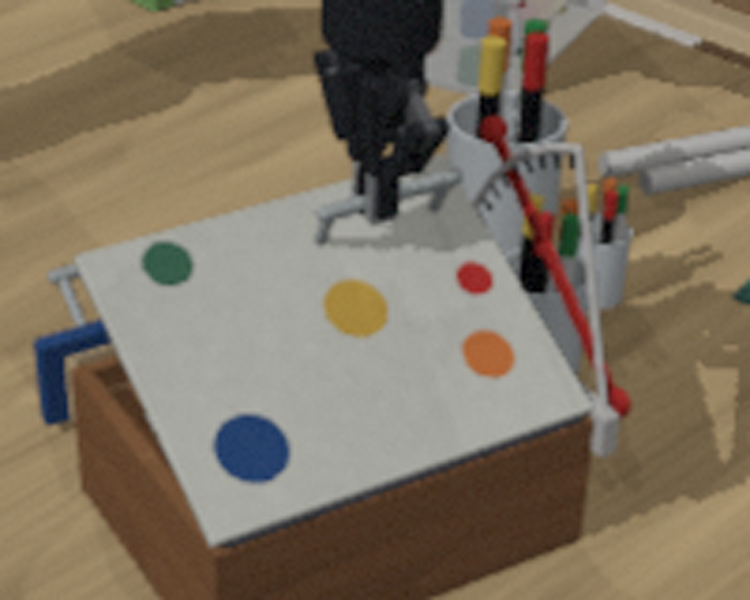

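View pics/top5.png

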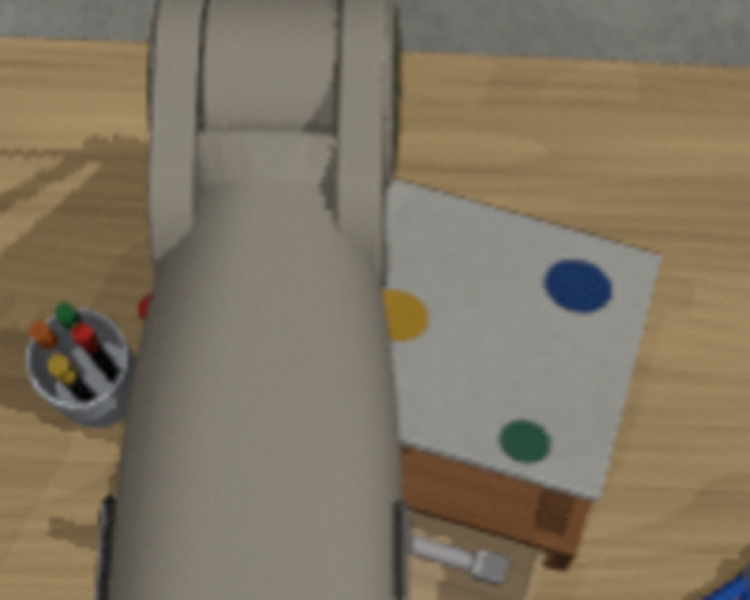

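```bash
python3 -m pendant '[[[0,0.32,-0.41],0,1],[[0,0.37,-0.39],0,1],[[0,0.4,-0.36],0,1],[[0,0.14,-0.12],0,1],[[0,0,0],0,1],[[0,0,0],0,1]]'
cat > chk.py <<'E'
from to import *
p=(np.array(s["tcp_pos"])-[ch[0],ch[1],0])@rz(ch[2]); print("chest",p)
x,z=p[0]-.105,p[2]+.0155-.108
print("lid est",np.pi-np.arctan2(z,x)-np.arctan2(.04,.175))
E
python3 - <<'E'
from chk import *
c=env.read_camera("scene");a=c["color"][90:250,250:450]; cv2.imwrite('pics/scene6.png',cv2.resize(a,None,fx=3.75,fy=3.75,interpolation=cv2.INTER_CUBIC))
def P(th): return [lidpt(th,[-.215,-.14,.006]),lidpt(th,[-.215,.14,.006]),lidpt(th,[0,.14,.006]),lidpt(th,[0,-.14,.006]),lidpt(th,[-.205,.16,0])]
for th in(.6,.64,.68,.72): print(th,np.round((proj(c,c2w(ch,P(th)))-[250,90])*3.75).tolist())
E
```

```text
clock: 16.58
tcp_pos: [0.6983, 0.0921, 0.2375]
orientation: [-0.0, 0.788, 0.616, -0.0]
wrist_force: [-8.7, 1.4, 5.2]
finger_gap: 0.0092
t 16.575 tcp [0.6983 0.0921 0.2375] gap 0.0092 F [-8.7  1.4  5.2]
ψ of x 76.06 want 76.02 tilt [-0.001  0.    -1.   ] q [0.017 0.587 0.485 1.469 0.    1.831]
chest [-0.00740019  0.05462552  0.23754084]
lid est 0.6868029345281991
0.6 [[76.0, 273.0], [452.0, 170.0], [591.0, 448.0], [209.0, 586.0], [479.0, 180.0]]
0.64 [[78.0, 268.0], [457.0, 164.0], [592.0, 448.0], [209.0, 586.0], [484.0, 174.0]]
0.68 [[81.0, 262.0], [462.0, 159.0], [592.0, 449.0], [209.0, 586.0], [489.0, 169.0]]
0.72 [[84.0, 257.0], [467.0, 154.0], [592.0, 449.0], [210.0, 587.0], [494.0, 164.0]]
```

View pics/scene6.png

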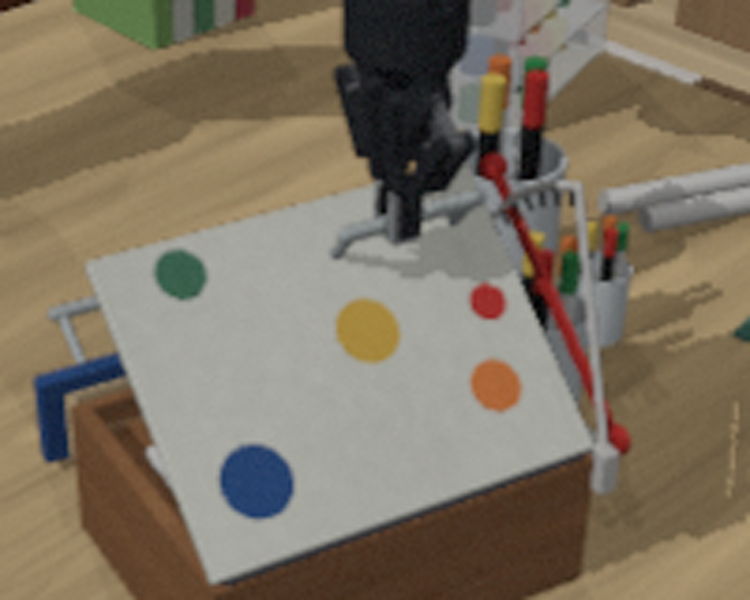

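```bash
python3 - <<'E'
from chk import *
c=env.read_camera("wrist");im=c["color"].copy()
for th,col in((.63,(255,0,0)),(.69,(0,255,0)),(.75,(255,0,255))):
    for q in ([-.205,.16,0],[-.215,.14,.006],[0,.14,.006]):
        p=proj(c,c2w(ch,[lidpt(th,q)]))[0]; print(th,q,np.round(p)); cv2.circle(im,tuple(int(v) for v in p),4,col,1)
cv2.imwrite('pics/w7.png',im)
c=env.read_camera("top");im=c["color"].copy()
for th,col in((.63,(255,0,0)),(.69,(0,255,0)),(.75,(255,0,255))):
    for q in ([-.205,.16,0],[-.215,-.14,.006],[0,-.14,.006]):
        p=proj(c,c2w(ch,[lidpt(th,q)]))[0];p=(p-[200,100])*3.75; print(th,q,np.round(p))
cv2.imwrite('pics/top7.png',cv2.resize(im[100:260,200:400],None,fx=3.75,fy=3.75,interpolation=cv2.INTER_CUBIC))
E
```

```text
t 16.625 tcp [0.6983 0.0921 0.2375] gap 0.0093 F [-8.5  0.8  4.6]
ψ of x 76.07 want 76.02 tilt [-0.001  0.    -1.   ] q [0.017 0.587 0.485 1.469 0.    1.831]
chest [-0.00740061  0.05460372  0.23754605]
lid est 0.6868185214519552
0.63 [-0.205, 0.16, 0] [204.  37.]
0.63 [-0.215, 0.14, 0.006] [190.  82.]
0.63 [0, 0.14, 0.006] [456.  94.]
0.69 [-0.205, 0.16, 0] [213.  31.]
0.69 [-0.215, 0.14, 0.006] [200.  80.]
0.69 [0, 0.14, 0.006] [457.  94.]
0.75 [-0.205, 0.16, 0] [226.  26.]
0.75 [-0.215, 0.14, 0.006] [213.  77.]
0.75 [0, 0.14, 0.006] [457.  94.]
0.63 [-0.205, 0.16, 0] [150. 320.]
0.63 [-0.215, -0.14, 0.006] [611. 458.]
0.63 [0, -0.14, 0.006] [660. 250.]
0.69 [-0.205, 0.16, 0] [152. 305.]
0.69 [-0.215, -0.14, 0.006] [616. 442.]
0.69 [0, -0.14, 0.006] [660. 250.]
0.75 [-0.205, 0.16, 0] [154. 289.]
0.75 [-0.215, -0.14, 0.006] [622. 426.]
0.75 [0, -0.14, 0.006] [660. 250.]
```

View pics/w7.png

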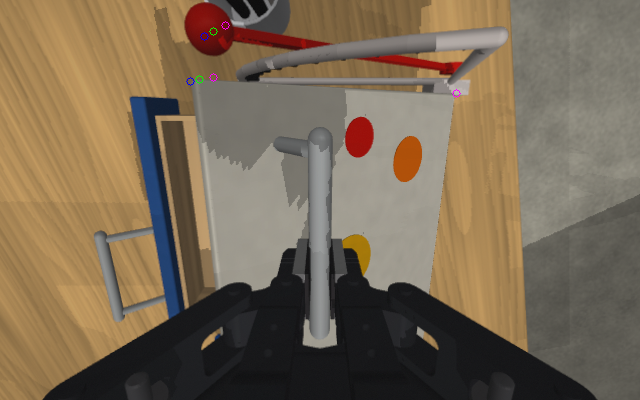

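View pics/top7.png

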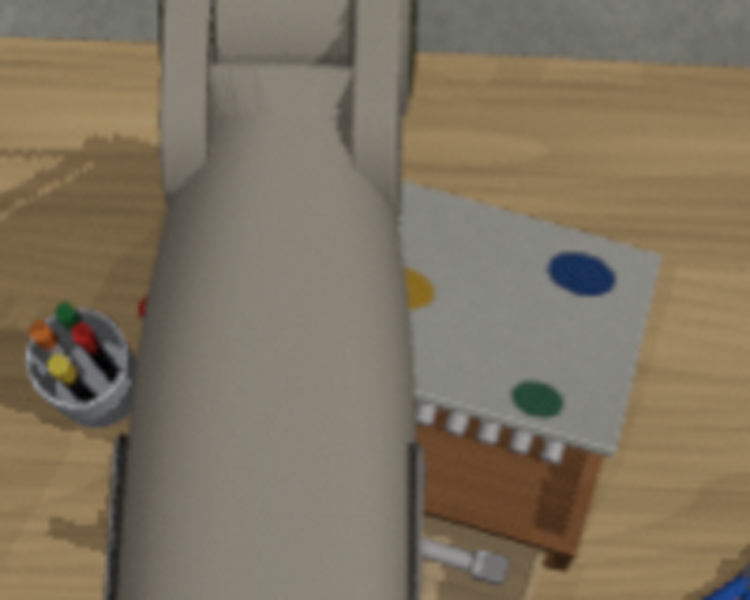

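```bash
python3 -m pendant '[[[0,0,0],0,1],[[0,0,0],0,1]]'; python3 - <<'E'
from chk import *
print(np.abs(s["qvel"]).max()); print(env.hand_in())
E
```

```text
clock: 16.98
tcp_pos: [0.6983, 0.0921, 0.2375]
orientation: [-0.0, 0.788, 0.616, -0.0]
wrist_force: [-8.4, 1.1, 4.5]
finger_gap: 0.0096
t 16.975 tcp [0.6983 0.0921 0.2375] gap 0.0096 F [-8.4  1.1  4.5]
ψ of x 76.06 want 76.02 tilt [-0.001  0.    -1.   ] q [0.017 0.587 0.485 1.469 0.    1.831]
chest [-0.00740474  0.0546066   0.23754241]
lid est 0.6867885494113467
0.001214906329171698
the job is handed in; nothing more can be done
None
```

I pulled the drawer open to its stop with the lid shut. I then lifted the lid by its handle into line with the pointer and handed the job in at 17 s with the fingers still holding it. The hand-in gave no verdict.

- **Drawer:** it moved about 73 mm from its slightly open start, and I felt about 12 N at the stop. The later pictures show it still open with the white prop stick in it.
- **Lid angle:** I estimate 0.687 rad from the arm pose and 0.675–0.685 rad from the pictures.
- **Pointer angle:** I estimate 0.665–0.69 rad. The lowest value is the wrist camera's; the first fit and the scene and top views gave 0.686–0.69. The largest mismatch with the lid is therefore about 0.02 rad, inside the 0.06 rad allowed.
- **Hold:** the arm was still, with the bar gripped (9.6 mm opening). The wrist force was about 10 N, mostly sideways because my lifting path did not follow the handle's arc exactly.
- **Loose things:** the pointer and tin looked unmoved in the last pictures. I did not measure whether they or the cutters had moved, but the arm did not go near the cutters.

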